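# Take the weight off a glued knife handle and gauge its thickness

## Robot

A 6-joint arm with a two-finger parallel gripper is mounted at the origin on the work surface. World frame = base frame: x ahead of the robot, y to its left, z up, the work surface at z = 0. Lengths are in m, angles in rad, forces in N, time in s.
With the tool pointing down it reaches from about 0.35 to 0.875 m from the base axis. Payload 15.5 kg.
Tool frame: the origin (TCP) lies at the very end of the fingers, on their centre line; the grasp point (between the pads) lies 19 mm behind it; z points along the fingers, y is the line along which they close (so a half turn about z gives the same grasp; the last joint's range is limited). The gripper opens to 85 mm and grips with 20 to 120 N. Pads are 22 mm wide; open, the fingers measure 114 mm over their backs; the gripper's body (76 mm by 85 mm) begins 54 mm behind the grasp point. The pads swing forward as they close: fully open they stand 13 mm farther back than shut.
Start: joints at [-1.216, 0.494, 1.345, -0, 1.302, -0.096], TCP at [0.272, -0.563, 0.231] pointing down, gripper open.
Joint ranges: [-2.91, 2.91], [-0.82, 2.16], [0.22, 2.67], [-1.22, 4.37], [0.12, 2.79], [-3.08, 3.08]. Speed limits (rad/s): [1.89, 1.89, 2.57, 3.01, 3.01, 3.01].

## Interface

Orientations are given as a rotation vector (axis times angle).
In Python, from workcell import get_obs, snapshot, calibration, sign_off gives the robot as it stands.
- The arm moves only by the shell command python3 -m inch 'ROWS' [FORCE]. ROWS is JSON, one flat list of numbers, 5 for each row, row after row: the opening, from 0 (shut) to 1 (fully open), then the shift along the tool's x, y, z in m, then the turn about the tool's z in degrees. A call has 1 to 10 rows; each row is the pose to reach, as a shift and turn from the pose commanded when the call began, along the tool's axes at that moment; what a row does not reach only later rows make up. A row lasts 1/8 s, in which the tool goes at most 62.5 mm and 10.7 degrees, less where a joint would pass 70% of its speed; a pose out of reach is approached as far as the arm can. A call with a gripper value outside its range is refused whole. The fingers move at their own pace and stop on an object; FORCE is the grip in N (left out, the last holds). Time passes only in rows, so rows that repeat a pose let the fingers close. It gives the time, the measured TCP pose, the force, the opening and the grip force at its end, in the units of the state.
- get_obs(): the state, without advancing time (a new reading comes with each control period).
- snapshot(name): name is "scene" or "top" or "wrist"; returns the picture (420x560x3 uint8, red, green, blue); there is no depth.
- calibration(name): a dict with "intrinsics" (3x3 intrinsics, pixels), "k1" (the pictures are not rectified: a ray, as slopes to the right and down, at radius r is drawn at 1 + k1 r^2 times it, then the intrinsics apply), "rvec" (rotation vector, rad) and "tvec" (3), from world to camera coordinates, as OpenCV has them. Camera axes: x right, y down, z forward; pixel columns grow to the right and rows downward; lengths in m; the calibration is good to about 2 mm. A picture is of the moment at which its call begins: read the wrist's pose just before it. calibration takes no time and is no camera call; for the wrist camera it gives the pose at the moment of the call.
- sign_off(): hands the job in; it is judged then, once.
The state is a dict: "time": time; "joints": joint angles; "dq": joint speeds; "tau": joint torques, N m; "eef_pos": TCP position; "eef_rot": TCP orientation; "wrist_force": force on the tool from outside, world axes, zero at the start; "ft_torque": the same for the moment, N m; "grip_width": finger opening in m; "gripper_force": force on a finger pad.
Only numpy, scipy, OpenCV 4.12 (cv2) and the standard library are available. Lean on these libraries where they do the work, as an engineer would, in place of code of your own. Each camera call takes 0.05 s, during which the arm holds its last target. There are 200 camera calls.

## Task

The glue has set on the knife lying under the bench gauge: take the steel hold-down weight off its handle and set it down, upright and not dropped, flat in the wooden tray. Then press the gauge's red cap down until its sprung foot bears on the bare handle and gives a few millimetres, gently and without bottoming it hard, keep it there for about a second, and let the gauge spring right back up. Do not shift the knife, do not press the gauge on the weight, and leave the hammer, the rivet box and the handle scales alone.

Things in the scene. Friction and masses are not known exactly. Their poses are not given: they have to be found in the camera images.
- gauge: Bench height gauge, fixed. Origin on the table straight below the foot. Dark steel base plate 20 mm high, x -80 to +80, y -117 to +73 mm. Round column (r 15, 235 mm high) at x 55, y -88 mm; a green beam 26 mm wide runs from it to the head, right over the origin. The open side is -x, which faces sideways to the robot's right.
- gauge_head (a point): Centre of the underside of the gauge's green head, 175 mm above the table: the head is a 44 x 44 mm block 30 mm high, with a dial (r 18 mm) on its -x face reaching 35 mm out from the axis. It overhangs the weight, so a hand must reach in below it at a slant.
- gauge_spindle: Moving spindle: red round press cap, r 18, 12 mm thick, with rod and foot below. Origin at the centre of the cap's top, 285 mm above the table when up. The foot (steel disc, r 7 mm) is screwed out differently each run: its underside hangs 179 to 191 mm below the cap's top, so contact must be felt. Once it touches, the foot's own spring adds 1.2 N per mm for 8 mm, then bottoms.
- gauge_plunger (a joint): How far the spindle is pressed down, m: 0 fully up, at most 0.075. Its return spring takes about 3 to 6 N on the cap and lifts it by itself. The foot meets the bare handle at 0.054 to 0.066.
- knife: Short knife lying on its side on the gauge's base plate, under the foot, loose. Dark wooden handle 120 x 26 mm (along x, y), 20 mm thick, brass bolster, steel blade to x +135 mm. Origin on the underside of the handle at its middle, x to the blade.
- handle_top (a point): Middle of the handle's flat upper face, 20 mm above the knife's origin.
- weight: Hold-down weight standing on the handle below the gauge's foot: steel block 40 (x) x 32 (y) mm with a yellow band, 28 mm high, with a black knob (r 9 mm) on top to 38 mm, 0.2 to 0.4 kg. Origin at the centre of its underside. Its long side lies roughly along the handle and it overhangs the handle by 3 mm at each side.
- tray: Shallow light-wood tray with blue lining, fixed, outer 160 (x) x 140 (y) x 20 mm high, walls and floor 6 mm. Origin under its centre. It may stand left or right of the gauge.
- rivet_box: Bystander: clear open box of rivets, 120 x 100 x 35 mm, origin under its centre. It stands on the side where the tray is not.
- hammer: Bystander: hammer lying on the bench beyond, 240 mm long.
- scales: Bystander: pair of wooden handle scales, 115 x 27 x 27 mm, lying on the bench beyond.
There are look-alikes about, which are no part of the job. Leave any green or purple look-alike of the tray alone.

How it is judged:
By the outcome, as a careful person would: the job done as asked, in the order asked, and still so for the second after the job is handed in, with the robot touching nothing.
It also fails if it takes over 72 s, if anything falls off the work surface, if the arm or the gripper's body presses on something with over 40 N, if the wrist force passes 120 N, or if a joint passes its speed limit or range.

## Working session

There is one attempt and no reset: what is moved stays moved. The work goes in short steps, Python scripts to look and compute and a shell command to move; the robot and the scene stay as the last step left them, time stands still between calls to the robot, and variables do not carry over. Pictures are saved under pics/ and viewed, at most 10 in all, crops included, and the job is handed in when it is done.

```bash
mkdir -p pics; ls
cat > h.py <<'E'
import numpy as np, cv2
from workcell import get_obs, snapshot, calibration
def save(n,f):
    c=calibration(n); im=snapshot(n); cv2.imwrite('pics/'+f+'.png',im[:,:,::-1]); np.savez('pics/'+f+'.npz',im=im,**{k:np.array(v) for k,v in c.items()}); return im,c
def load(f):
    d=np.load('pics/'+f+'.npz'); return d['im'],d
def ray(c,uv):
    K=np.array(c['intrinsics']);k1=float(c['k1']);R=cv2.Rodrigues(np.array(c['rvec'],float))[0];t=np.array(c['tvec'],float).ravel()
    s=cv2.undistortPoints(np.array([[uv]],float),K,np.array([k1,0,0,0]),criteria=None) if False else cv2.undistortPointsIter(np.array([[uv]],float),K,np.array([k1,0.,0,0]),None,None,(3,50,1e-10))
    d=R.T@np.array([*s[0,0],1.]); return -R.T@t,d/np.linalg.norm(d)
def onplane(c,uv,z):
    o,d=ray(c,uv); return o+d*(z-o[2])/d[2]
def cross(*rs):
    A=sum(np.eye(3)-np.outer(d,d) for o,d in rs); b=sum((np.eye(3)-np.outer(d,d))@o for o,d in rs); p=np.linalg.solve(A,b)
    return p,[np.linalg.norm((np.eye(3)-np.outer(d,d))@(p-o)) for o,d in rs]
def proj(c,p):
    return cv2.projectPoints(np.array([p],float),np.array(c['rvec'],float),np.array(c['tvec'],float),np.array(c['intrinsics']),np.array([float(c['k1']),0,0,0]))[0].ravel()
E
python3 - <<'E'
from h import *
for n in('scene','top'): save(n,n+'0')
print(get_obs())
a=[cv2.imread(f'pics/{n}0.png') for n in('scene','top')]
E
```

```text
pics
{'time': 0.1, 'joints': array([-1.21545766e+00,  4.94085348e-01,  1.34602794e+00, -1.76330892e-06,
        1.30248258e+00, -9.54580741e-02]), 'dq': array([ 0.00178766, -0.0018567 , -0.00140024,  0.00097695, -0.00030976,
        0.00025935]), 'tau': array([ 2.09109669e-03, -8.83587527e+01, -3.84566081e+01, -1.72137436e-05,
        5.07536155e-03, -2.26661450e-05]), 'eef_pos': array([ 0.27222462, -0.56227229,  0.23079604]), 'eef_rot': array([-3.06115699e+00, -7.01907666e-01,  2.06771960e-04]), 'wrist_force': array([ 0.05980632, -0.04120282,  0.13328455]), 'ft_torque': array([ 0.02293161,  0.00643085, -0.01720893]), 'gripper_force': 0.0, 'grip_width': 0.08518457796267143}
```

View pics/scene0.png

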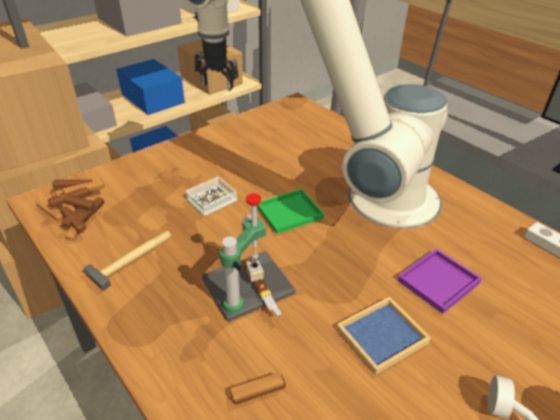

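View pics/top0.png

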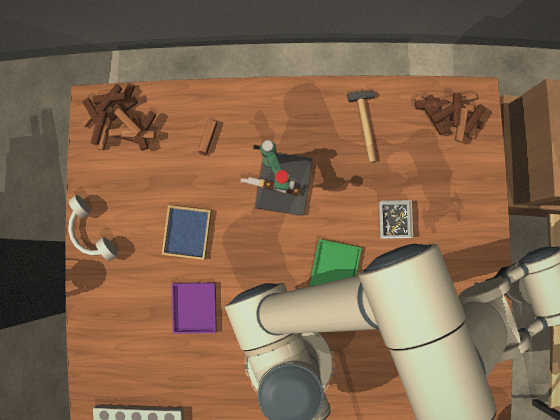

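The scene picture shows the red cap at about (254,199), with the gauge base around (248,285). The blue-lined tray is at about (384,333), the rivets at (211,196), and the green and purple decoys at (290,211) and (440,279). The top picture shows the cap at (283,177), the base at (283,185), the weight and knife between (245,181) and (298,190), and the tray at (187,232). The tray is therefore on the robot's left, and the open side of the gauge faces right.

Run:
```python
from h import *
s,cs=load('scene0'); t,ct=load('top0')
def blobs(im,lo,hi,box,wrap=False,mn=8):
    h=cv2.cvtColor(im,cv2.COLOR_RGB2HSV); m=cv2.inRange(h,lo,hi)
    if wrap: m|=cv2.inRange(h,(170,lo[1],lo[2]),(180,255,255))
    k=np.zeros_like(m);u0,v0,u1,v1=box;k[v0:v1,u0:u1]=m[v0:v1,u0:u1];return k
ms=blobs(s,(0,180,120),(6,255,255),(230,180,280,220),True);mt=blobs(t,(0,180,120),(6,255,255),(260,160,310,200),True)
def cen(m): 
    n,l,st,c=cv2.connectedComponentsWithStats(m); i=1+np.argmax(st[1:,4]); return c[i],st[i]
a,b=cen(ms),cen(mt);print(a,b); print('cap',cross(ray(cs,a[0]),ray(ct,b[0])))
# tray outer rectangle: lining blue
for im,c,box in((s,cs,(330,290,440,380)),(t,ct,(155,195,220,270))):
    m=blobs(im,(95,60,30),(125,255,200),box); cc=max(cv2.findContours(m,0,2)[0],key=cv2.contourArea); r=cv2.minAreaRect(cc); p=cv2.boxPoints(r); print('tray',r,cen(m)[0],[onplane(c,q,.006).round(3) for q in p], onplane(c,cen(m)[0],.006))
# base plate dark in top
h=cv2.cvtColor(t,cv2.COLOR_RGB2HSV); m=blobs(t,(0,0,40),(180,80,100),(250,145,320,220)); cv2.imwrite('pics/base.png',m)
cc=max(cv2.findContours(m,0,2)[0],key=cv2.contourArea); p=cv2.boxPoints(cv2.minAreaRect(cc)); print('base',[onplane(ct,q,.02).round(3) for q in p])
big=np.hstack([cv2.resize(s[180:320,190:300],None,fx=4,fy=4,interpolation=2)[:,:400],cv2.resize(t[140:220,235:320],None,fx=4.7,fy=7*1.0,interpolation=2)[:560,:399]])
cv2.imwrite('pics/crop0.png',big[:,:,::-1]); print(big.shape)
```

```text
(array([253.20895522, 198.80597015]), array([246, 194,  15,  11, 134], dtype=int32)) (array([281.6302521 , 176.53781513]), array([276, 171,  12,  12, 119], dtype=int32))
cap (array([0.56188803, 0.01243582, 0.27979207]), [np.float64(0.0003908585254475159), np.float64(0.00039085852544755033)])
tray ((383.10272216796875, 332.6773986816406), (47.00631332397461, 59.5322265625), 59.931419372558594) [382.83478261 333.54086957] [array([0.482, 0.26 , 0.006]), array([0.315, 0.276, 0.006]), array([0.367, 0.389, 0.006]), array([0.519, 0.368, 0.006])] [0.42634565 0.32647391 0.006     ]
tray ((185.9634246826172, 232.32925415039062), (36.88413619995117, 43.951751708984375), 6.34019136428833) [186.21526909 232.35794743] [array([0.364, 0.399, 0.006]), array([0.507, 0.383, 0.006]), array([0.491, 0.261, 0.006]), array([0.35 , 0.278, 0.006])] [0.42785356 0.3289164  0.006     ]
base [array([0.504, 0.104, 0.02 ]), array([0.706, 0.067, 0.02 ]), array([ 0.676, -0.09 ,  0.02 ]), array([ 0.475, -0.052,  0.02 ])]
(560, 799, 3)
```

```bash
python3 -m inch '[1,0,0,-0.05,0]'
```

```text
time: 0.22
eef_pos: [0.2716, -0.5607, 0.2782]
eef_rot: [-3.055, -0.7, 0.002]
wrist_force: [0.0, -0.9, 0.6]
grip_width: 0.0856
gripper_force: 0.0
```

The gauge axis is at about (0.562, 0.012) with a yaw of about 80°, and the tray centre is at (0.427, 0.328). The moves can't tilt the tool directly, so I'll test what the arm does at the edge of its reach, on the side where a tilt would point the right way.

```bash
python3 -m inch '[1,-0.04,-0.05,-0.02,0, 1,-0.08,-0.1,-0.04,0, 1,-0.12,-0.15,-0.06,0, 1,-0.16,-0.2,-0.08,0, 1,-0.2,-0.25,-0.1,0, 1,-0.236,-0.292,-0.12,0, 1,-0.236,-0.292,-0.12,0]'
python3 -c "
from h import *;o=get_obs();print(o['joints'].round(3));print(cv2.Rodrigues(o['eef_rot'])[0].round(3))"
```

```text
time: 1.1
eef_pos: [-0.0696, -0.4014, 0.4024]
eef_rot: [3.062, 0.698, -0.002]
wrist_force: [0.1, -0.7, -0.5]
grip_width: 0.0855
gripper_force: 0.0
[-1.889  0.029  1.535 -0.     1.576 -0.766]
[[ 0.901  0.433 -0.001]
 [ 0.433 -0.901 -0.001]
 [-0.001  0.001 -1.   ]]
```

```bash
python3 -m inch '[1,0.035,-0.05,0,0, 1,0.07,-0.1,0,0, 1,0.1,-0.14,0,0, 1,0.1,-0.14,0,0]'
python3 -c "
from h import *;o=get_obs();print(o['joints'].round(3));print(cv2.Rodrigues(o['eef_rot'])[0].round(3))"
```

```text
time: 1.6
eef_pos: [-0.0376, -0.2304, 0.4012]
eef_rot: [3.062, 0.701, -0.001]
wrist_force: [-0.3, -0.4, 0.2]
grip_width: 0.0853
gripper_force: 0.0
[-1.99  -0.281  1.789 -0.     1.633 -0.87 ]
[[ 0.9    0.435 -0.001]
 [ 0.435 -0.9   -0.001]
 [-0.001  0.001 -1.   ]]
```

The inner limit lies too close to the base. I'll use the outer limit on the left instead, where reaching outward should tilt the tool in the direction I need.

```bash
python3 -m inch '[1,0.276,0.211,-0.05,0, 1,0.276,0.211,-0.05,0, 1,0.276,0.211,-0.05,0, 1,0.276,0.211,-0.05,0, 1,0.276,0.211,-0.05,0, 1,0.32,0.16,-0.05,0, 1,0.36,0.115,-0.05,0, 1,0.4,0.07,-0.05,0, 1,0.45,0.03,-0.05,0, 1,0.496,-0.016,-0.05,0]'
python3 -m inch '[1,0.01,-0.06,0,0, 1,0.02,-0.12,0,0, 1,0.04,-0.18,0,0, 1,0.05,-0.24,0,0, 1,0.06,-0.3,0,0, 1,0.07,-0.36,0,0, 1,0.084,-0.404,0,0, 1,0.08,-0.46,0,0, 1,0.08,-0.52,0,0, 1,0.07,-0.58,0,0]'
python3 -c "
from h import *;o=get_obs();print(o['joints'].round(3));print(cv2.Rodrigues(o['eef_rot'])[0].round(3))"
```

```text
time: 2.85
eef_pos: [0.374, -0.0649, 0.4503]
eef_rot: [3.062, 0.702, -0.0]
wrist_force: [1.2, -1.3, 0.5]
grip_width: 0.0852
gripper_force: 0.0
time: 4.1
eef_pos: [0.182, 0.4882, 0.4498]
eef_rot: [3.062, 0.702, -0.0]
wrist_force: [1.9, 0.1, 1.2]
grip_width: 0.0853
gripper_force: 0.0
[ 1.099  0.202  1.211 -0.     1.729  2.22 ]
[[ 0.9    0.436 -0.   ]
 [ 0.436 -0.9   -0.001]
 [-0.     0.    -1.   ]]
```

```bash
python3 -m inch '[1,0.231,-0.466,0,0, 1,0.231,-0.466,0,0, 1,0.231,-0.466,0,0, 1,0.231,-0.466,0,0, 1,0.231,-0.466,0,0, 1,0.231,-0.466,0,0, 1,0.231,-0.466,0,0, 1,0.231,-0.466,0,0, 1,0.231,-0.466,0,0, 1,0.231,-0.466,0,0]'
python3 -c "
from h import *;o=get_obs();print(o['joints'].round(3));print(cv2.Rodrigues(o['eef_rot'])[0].round(3))"
```

```text
time: 5.35
eef_pos: [0.1635, 0.8546, 0.3805]
eef_rot: [-3.017, -0.692, -0.032]
wrist_force: [-0.2, 0.4, 1.1]
grip_width: 0.0853
gripper_force: 0.0
[1.312 0.869 0.22  0.004 2.002 2.434]
[[ 0.9    0.436  0.01 ]
 [ 0.435 -0.899  0.05 ]
 [ 0.03  -0.04  -0.999]]
```

Pushing past the outer limit does tilt the tool. I'll push further.

```bash
python3 -m inch '[1,0.9,-1.2,-0.3,0, 1,0.9,-1.2,-0.3,0, 1,0.9,-1.2,-0.3,0, 1,0.9,-1.2,-0.3,0, 1,0.9,-1.2,-0.3,0, 1,0.9,-1.2,-0.3,0, 1,0.9,-1.2,-0.3,0, 1,0.9,-1.2,-0.3,0, 1,0.9,-1.2,-0.3,0, 1,0.9,-1.2,-0.3,0]'
python3 -c "
from h import *;o=get_obs();print(o['joints'].round(3));print(cv2.Rodrigues(o['eef_rot'])[0].round(3))"
```

```text
time: 6.6
eef_pos: [0.1758, 0.911, 0.2975]
eef_rot: [-2.97, -0.681, -0.063]
wrist_force: [0.7, 0.3, -0.5]
grip_width: 0.0857
gripper_force: 0.0
[1.313 0.966 0.221 0.007 1.853 2.436]
[[ 0.899  0.437  0.019]
 [ 0.433 -0.896  0.101]
 [ 0.061 -0.082 -0.995]]
```

```bash
python3 -m inch '[1,0.92,-1.26,-0.54,0, 1,0.92,-1.26,-0.54,0, 1,0.92,-1.26,-0.54,0, 1,0.92,-1.26,-0.54,0, 1,0.92,-1.26,-0.54,0, 1,0.92,-1.26,-0.54,0, 1,0.92,-1.26,-0.54,0, 1,0.92,-1.26,-0.54,0, 1,0.92,-1.26,-0.54,0, 1,0.92,-1.26,-0.54,0]'
python3 -c "
from h import *;o=get_obs();print(o['joints'].round(3));print(cv2.Rodrigues(o['eef_rot'])[0].round(3))"
python3 -m inch '[1,9,-12.6,-4,0]'
python3 -c "
from h import *;o=get_obs();print(o['joints'].round(3));print(cv2.Rodrigues(o['eef_rot'])[0].round(3))"
```

```text
time: 7.85
eef_pos: [0.174, 0.9228, 0.3153]
eef_rot: [-2.921, -0.67, -0.095]
wrist_force: [-0.1, -0.4, 0.6]
grip_width: 0.0856
gripper_force: 0.0
[1.317 0.948 0.221 0.01  1.816 2.441]
[[ 0.899  0.438  0.029]
 [ 0.428 -0.89   0.153]
 [ 0.093 -0.125 -0.988]]
time: 7.98
eef_pos: [0.1755, 0.9358, 0.32]
eef_rot: [-2.882, -0.661, -0.119]
wrist_force: [-0.4, 0.8, 0.3]
grip_width: 0.0858
gripper_force: 0.0
[1.318 0.946 0.221 0.013 1.776 2.442]
[[ 0.898  0.439  0.037]
 [ 0.424 -0.885  0.195]
 [ 0.118 -0.159 -0.98 ]]
```

Each call ratchets the tilt, and one row of overreach already gives about 2.5°. I'll turn the tool so its x axis points outward, then ratchet up to about 48° with single-row calls.

```bash
S='python3 -c "
from h import *;o=get_obs();R=cv2.Rodrigues(o[\"eef_rot\"])[0];print(o[\"joints\"].round(3),R.round(3).tolist(),np.degrees(np.arccos(-R[2,2])).round(1))"'
python3 -m inch '[1,0,0,0,-10,1,0,0,0,-20,1,0,0,0,-30,1,0,0,0,-40,1,0,0,0,-53,1,0,0,0,-53]' | head -2; eval "$S"
python3 -m inch '[1,10,0,-2.5,0]' >/dev/null; eval "$S"
python3 -m inch '[1,10,0,-2,0]' >/dev/null; eval "$S"
python3 -m inch '[1,10,0,-1.5,0]' >/dev/null; eval "$S"
python3 -m inch '[1,10,0,-1,0]' |head -2; eval "$S"
```

```text
time: 8.72
eef_pos: [0.1754, 0.9357, 0.3202]
[1.318 0.945 0.221 0.013 1.777 1.513] [[0.186, 0.982, 0.037], [0.962, -0.19, 0.194], [0.198, -0.001, -0.98]] 11.4
[1.318 0.942 0.221 0.016 1.738 1.516] [[0.188, 0.981, 0.045], [0.953, -0.193, 0.235], [0.239, -0.002, -0.971]] 13.8
[1.317 0.938 0.221 0.019 1.698 1.517] [[0.186, 0.981, 0.053], [0.941, -0.193, 0.277], [0.282, -0.002, -0.959]] 16.4
[1.316 0.936 0.221 0.022 1.657 1.517] [[0.184, 0.981, 0.06], [0.928, -0.193, 0.318], [0.323, -0.002, -0.946]] 18.9
time: 9.22
eef_pos: [0.1869, 0.9856, 0.3461]
[1.316 0.935 0.221 0.025 1.615 1.516] [[0.181, 0.981, 0.068], [0.914, -0.193, 0.357], [0.363, -0.003, -0.932]] 21.3
```

```bash
S='python3 -c "
from h import *;o=get_obs();R=cv2.Rodrigues(o[\"eef_rot\"])[0];print(o[\"joints\"].round(3),R.round(3).tolist(),np.degrees(np.arccos(-R[2,2])).round(1))"'
for i in 1; do
python3 -m inch '[1,10,0,-0.5,0]' >/dev/null
python3 -m inch '[1,10,0,0,0]' >/dev/null
python3 -m inch '[1,10,0,0.4,0]' >/dev/null
python3 -m inch '[1,10,0,0.8,0]' >/dev/null
python3 -m inch '[1,10,0,1.2,0]' >/dev/null; eval "$S"
python3 -m inch '[1,10,0,1.6,0]' >/dev/null
python3 -m inch '[1,10,0,2,0]' >/dev/null
python3 -m inch '[1,10,0,2.4,0]' >/dev/null
python3 -m inch '[1,10,0,2.8,0]' >/dev/null
python3 -m inch '[1,10,0,3.2,0]' ; eval "$S"; done
```

```text
[1.314 0.941 0.221 0.039 1.395 1.513] [[0.163, 0.981, 0.103], [0.817, -0.193, 0.543], [0.553, -0.004, -0.833]] 33.6
time: 10.48
eef_pos: [0.2137, 1.1074, 0.4075]
eef_rot: [-1.942, -1.596, -0.811]
wrist_force: [-0.2, 0.4, 0.3]
grip_width: 0.0856
gripper_force: 0.0
[1.312 0.953 0.221 0.054 1.175 1.508] [[0.138, 0.981, 0.134], [0.687, -0.192, 0.701], [0.714, -0.005, -0.7]] 45.5
```

```bash
cat >> h.py <<'E'
def to(*pts):
    o=get_obs();R=cv2.Rodrigues(o['eef_rot'])[0];p=o['eef_pos']
    for q in pts: print(q,'->',(R.T@(np.array(q)-p)).round(4), 'dist',np.linalg.norm(np.array(q)-p).round(3))
def st():
    o=get_obs();R=cv2.Rodrigues(o['eef_rot'])[0];print(o['joints'].round(3),R.round(3).tolist(),'tilt',np.degrees(np.arccos(-R[2,2])).round(1),'yaw of y',np.degrees(np.arctan2(R[1,1],R[0,1])).round(1))
E
python3 -m inch '[1,10,0,3.6,0]' >/dev/null
python3 -c "
from h import *;st();to([.2,.75,.5],[.38,.4,.5],[.45,0,.5],[.46,-.25,.45])"
```

```text
[1.312 0.955 0.221 0.057 1.132 1.506] [[0.132, 0.981, 0.139], [0.658, -0.192, 0.728], [0.742, -0.005, -0.671]] tilt 47.9 yaw of y -11.1
[0.2, 0.75, 0.5] -> [-0.1808  0.0545 -0.3269] dist 0.378
[0.38, 0.4, 0.5] -> [-0.3872  0.2983 -0.5568] dist 0.741
[0.45, 0, 0.5] -> [-0.6411  0.4438 -0.8384] dist 1.145
[0.46, -0.25, 0.45] -> [-0.8412  0.5019 -0.9855] dist 1.39
```

```bash
python3 -m inch '[1,-0.18,0.055,-0.325,0,1,-0.18,0.055,-0.325,0,1,-0.18,0.055,-0.325,0,1,-0.18,0.055,-0.325,0,1,-0.18,0.055,-0.325,0,1,-0.18,0.055,-0.325,0,1,-0.39,0.3,-0.555,0,1,-0.39,0.3,-0.555,0,1,-0.39,0.3,-0.555,0,1,-0.39,0.3,-0.555,0]'
python3 -c "
from h import *;st();to([.38,.4,.5],[.45,0,.5],[.46,-.25,.45])"
```

```text
time: 11.85
eef_pos: [0.3098, 0.5474, 0.4967]
eef_rot: [-1.913, -1.573, -0.845]
wrist_force: [0.8, 0.6, 0.3]
grip_width: 0.0858
gripper_force: 0.0
[0.707 0.028 1.578 0.619 0.924 0.678] [[0.131, 0.982, 0.139], [0.658, -0.191, 0.728], [0.742, -0.004, -0.671]] tilt 47.9 yaw of y -11.0
[0.38, 0.4, 0.5] -> [-0.0853  0.0971 -0.0997] dist 0.163
[0.45, 0, 0.5] -> [-0.3393  0.2424 -0.3814] dist 0.565
[0.46, -0.25, 0.45] -> [-0.5395  0.3002 -0.5285] dist 0.813
```

```bash
python3 -m inch '[1,-0.085,0.097,-0.1,0,1,-0.085,0.097,-0.1,0,1,-0.085,0.097,-0.1,0,1,-0.34,0.24,-0.38,0,1,-0.34,0.24,-0.38,0,1,-0.34,0.24,-0.38,0,1,-0.34,0.24,-0.38,0,1,-0.34,0.24,-0.38,0,1,-0.34,0.24,-0.38,0,1,-0.34,0.24,-0.38,0]'
python3 -c "
from h import *;st();to([.45,0,.5],[.46,-.25,.45],[.52,-.22,.25])"
```

```text
time: 13.1
eef_pos: [0.4477, -0.0002, 0.4984]
eef_rot: [-1.916, -1.571, -0.845]
wrist_force: [0.3, 1.5, -0.7]
grip_width: 0.0857
gripper_force: 0.0
[-0.675  0.139  1.448  0.769  1.911 -0.345] [[0.134, 0.981, 0.141], [0.659, -0.194, 0.727], [0.741, -0.005, -0.672]] tilt 47.8 yaw of y -11.2
[0.45, 0, 0.5] -> [ 0.0017  0.0022 -0.0006] dist 0.003
[0.46, -0.25, 0.45] -> [-0.1987  0.0607 -0.1474] dist 0.255
[0.52, -0.22, 0.25] -> [-0.319   0.1147  0.0172] dist 0.339
```

```bash
python3 -m inch '[1,-0.2,0.06,-0.147,0,1,-0.2,0.06,-0.147,0,1,-0.2,0.06,-0.147,0,1,-0.2,0.06,-0.147,0,1,-0.319,0.115,0.017,0,1,-0.319,0.115,0.017,0,1,-0.319,0.115,0.017,0,1,-0.319,0.115,0.017,0,1,-0.319,0.115,0.017,0]'
python3 -c "
from h import *;st();save('wrist','w1')"
```

```text
time: 14.22
eef_pos: [0.5202, -0.2165, 0.2491]
eef_rot: [-1.913, -1.571, -0.843]
wrist_force: [-0.5, -0.2, 0.7]
grip_width: 0.0856
gripper_force: 0.0
[-0.862  0.636  1.35   0.626  1.726 -0.753] [[0.133, 0.982, 0.137], [0.657, -0.191, 0.729], [0.742, -0.007, -0.671]] tilt 47.9 yaw of y -11.0
```

View pics/w1.png

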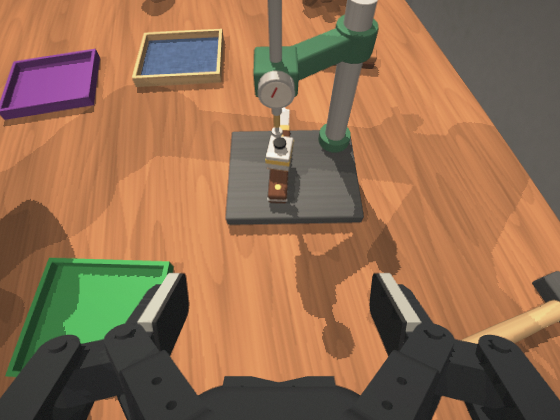

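The wrist view shows the weight at (279,152) with its knob at (280,143) on the handle at (278,185). The gauge foot is just above at (277,131), the dial at (276,90), and the tray behind at (180,57). I'll move nearer for a second view.

```bash
python3 -c "
from h import *;to([.535,-.15,.13])"
```

```text
[0.535, -0.15, 0.13] -> [-0.0431  0.0021  0.1318] dist 0.139
```

```bash
python3 -m inch '[1,-0.043,0.002,0.132,0,1,-0.043,0.002,0.132,0,1,-0.043,0.002,0.132,0,1,-0.043,0.002,0.132,0]'
python3 -c "
from h import *;st();im,c=save('wrist','w2')
for q in ([.562,.012,.078],[.562,.012,.1]): print(proj(c,q),proj(load('w1')[1],q))
a=load('w1')[0][115:215,230:330]; b=im[60:260,180:380]
cv2.imwrite('pics/c2.png',np.hstack([cv2.resize(a,(400,400),interpolation=2),cv2.resize(b,(400,400),interpolation=2)])[:,:,::-1])"
```

```text
time: 14.78
eef_pos: [0.5354, -0.1503, 0.1307]
eef_rot: [-1.914, -1.574, -0.844]
wrist_force: [-0.4, -0.1, -0.1]
grip_width: 0.0857
gripper_force: 0.0
[-0.774  0.749  1.52   0.671  1.451 -0.867] [[0.131, 0.981, 0.14], [0.659, -0.192, 0.727], [0.741, -0.004, -0.672]] tilt 47.8 yaw of y -11.1
[273.32531562 114.97330748] [277.47536574 144.08554928]
[272.87680759  95.65881004] [277.31255472 132.56302692]
```

View pics/c2.png

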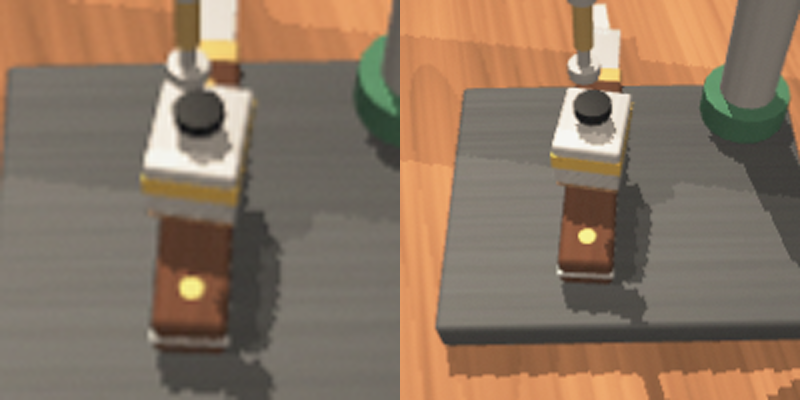

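The crops show the knob top centre at about (280,142) in the first view and (276,112) in the second. The near top edge of the weight runs from (266,158) to (290,160) in the first and from (257,133) to (291,138) in the second.

Run:
```python
from h import *
c1=load('w1')[1];c2=load('w2')[1]
P={'knob':((200,108),(193,104)),'FL':((144,173),(154,147)),'FR':((242,182),(222,156)),'BL':((165,88),(170,91)),'BR':((252,100),(233,98)),'pin':((191,288),(187,236)),'hl':((152,328),(158,268)),'hr':((230,335),(213,273))}
W={}
for k,(a,b) in P.items():
    ua=(230+a[0]/4,115+a[1]/4);ub=(180+b[0]/2,60+b[1]/2)
    p,e=cross(ray(c1,ua),ray(c2,ub)); z={'knob':.078,'pin':.04,'hl':.04,'hr':.04}.get(k,.068)
    W[k]=onplane(c2,ub,z); print(k,p.round(4),np.round(e,4),'on z',onplane(c1,ua,z).round(4),W[k].round(4))
m=lambda a,b:(W[a]+W[b])/2
print('centre',sum(W[k] for k in('FL','FR','BL','BR'))/4, 'across yaw',[np.degrees(np.arctan2(*(W[b]-W[a])[[1,0]])) for a,b in(('FL','FR'),('BL','BR'))],'along',[np.degrees(np.arctan2(*(W[b]-W[a])[[1,0]])) for a,b in(('FL','BL'),('FR','BR'))],
 'size',np.linalg.norm(W['FL']-W['FR']),np.linalg.norm(W['FL']-W['BL']))
```

```text
knob [0.5655 0.014  0.0791] [0.0002 0.0002] on z [0.566  0.0149 0.078 ] [0.5655 0.0151 0.078 ]
FL [ 0.5428 -0.0149  0.0867] [0.0006 0.0006] on z [ 5.44e-01 -4.00e-04  6.80e-02] [0.545  0.0022 0.068 ]
FR [ 0.5725 -0.018   0.0783] [0.0007 0.0007] on z [ 0.5751 -0.0104  0.068 ] [ 0.574 -0.009  0.068]
BL [0.5568 0.0283 0.0751] [0.0003 0.0003] on z [0.5575 0.0346 0.068 ] [0.5581 0.0358 0.068 ]
BR [0.5831 0.0122 0.081 ] [0.0001 0.0001] on z [0.5858 0.0234 0.068 ] [0.5868 0.0254 0.068 ]
pin [ 0.5522 -0.0395  0.0546] [0. 0.] on z [ 0.5539 -0.0301  0.04  ] [ 0.5537 -0.0295  0.04  ]
hl [ 0.5377 -0.0446  0.0413] [0.0005 0.0005] on z [ 0.5381 -0.0432  0.04  ] [ 0.5376 -0.0443  0.04  ]
hr [ 0.584   0.0389 -0.1135] [0.0007 0.0007] on z [ 0.5631 -0.0509  0.04  ] [ 0.5616 -0.0517  0.04  ]
centre [0.56598575 0.01363358 0.068     ] across yaw [np.float64(-21.054718249327387), np.float64(-20.0273335622639)] along [np.float64(68.58201458201403), np.float64(69.63073627973513)] size 0.031167864342634598 0.03610104530019953
```

The weight's centre is at (0.566, 0.014) with the knob top at 0.079. Its long side has a yaw of about 69.5°, roughly 9.5° away from the hand's slant direction. I'll correct the slant by overreaching ahead, at an azimuth of about -16°.

```bash
python3 -c "
from h import *;to([.84,-.25,.4],[1.4,-.42,.6])"
```

```text
[0.84, -0.25, 0.4] -> [ 0.1735  0.317  -0.2098] dist 0.418
[1.4, -0.42, 0.6] -> [ 0.2828  0.8988 -0.389 ] dist 1.019
```

```bash
python3 -m inch '[1,0.174,0.317,-0.21,0,1,0.174,0.317,-0.21,0,1,0.174,0.317,-0.21,0,1,0.174,0.317,-0.21,0,1,0.174,0.317,-0.21,0,1,0.174,0.317,-0.21,0,1,0.174,0.317,-0.21,0]'
python3 -c "
from h import *;st()"
python3 -m inch '[1,1.1,5.8,-1.8,0]'
python3 -c "
from h import *;st()"
python3 -m inch '[1,1.1,5.8,-1.8,0]'
python3 -c "
from h import *;st()"
```

```text
time: 15.7
eef_pos: [0.8162, -0.2357, 0.3892]
eef_rot: [-1.929, -1.566, -0.863]
wrist_force: [67.4, -18.0, 41.9]
grip_width: 0.0851
gripper_force: 0.0
[-0.627  0.985  0.219  0.918  2.113  0.01 ] [[0.135, 0.978, 0.159], [0.657, -0.209, 0.725], [0.742, 0.007, -0.671]] tilt 47.9 yaw of y -12.0
time: 15.82
eef_pos: [0.8335, -0.2295, 0.3896]
eef_rot: [-1.954, -1.556, -0.901]
wrist_force: [1.7, -0.6, -0.2]
grip_width: 0.0851
gripper_force: 0.0
[-0.616  0.985  0.223  0.92   2.066  0.017] [[0.136, 0.971, 0.196], [0.654, -0.237, 0.719], [0.744, 0.031, -0.667]] tilt 48.2 yaw of y -13.7
time: 15.95
eef_pos: [0.8503, -0.2259, 0.3961]
eef_rot: [-1.981, -1.554, -0.946]
wrist_force: [0.5, -0.1, 0.6]
grip_width: 0.0857
gripper_force: 0.0
[-0.608  0.98   0.22   0.923  2.02   0.024] [[0.131, 0.962, 0.24], [0.655, -0.265, 0.708], [0.745, 0.064, -0.664]] tilt 48.4 yaw of y -15.4
```

```bash
python3 -m inch '[1,0.008,0.038,-0.012,0]' >/dev/null
python3 -m inch '[1,0,0,0,6,1,0,0,0,6]'
python3 -c "
from h import *;st()
z=cv2.Rodrigues(get_obs()['eef_rot'])[0][:,2];print('az',np.degrees(np.arctan2(z[1],z[0])))
g=np.array([np.cos(np.radians(69.5)),np.sin(np.radians(69.5))]);c=np.array([.566,.0145])
f=lambda x,z:[*(c+g*x),z]
print(f(.008,.049)); to(f(-.25,.35),f(-.16,.19),f(-.062,.112))"
```

```text
time: 16.32
eef_pos: [0.8597, -0.2238, 0.3996]
eef_rot: [-2.055, -1.428, -0.931]
wrist_force: [0.6, -0.2, 0.1]
grip_width: 0.0854
gripper_force: 0.0
[-0.604  0.977  0.22   0.925  1.993  0.134] [[0.229, 0.937, 0.264], [0.62, -0.35, 0.702], [0.751, 0.003, -0.661]] tilt 48.6 yaw of y -20.5
az 69.37666497259262
[np.float64(0.5688016590500757), np.float64(0.02199337751398718), 0.049]
[np.float64(0.4784481546851331), np.float64(-0.21966804731209938), 0.35] -> [-0.1219 -0.3588 -0.0651] dist 0.385
[np.float64(0.5099668189984852), np.float64(-0.1353675502797436), 0.19] -> [-0.1825 -0.3593  0.1082] dist 0.417
[np.float64(0.544287142361913), np.float64(-0.04357367573340065), 0.112] -> [-0.1763 -0.3595  0.2333] dist 0.463
```

```bash
python3 -m inch '[1,-0.02,-0.04,0,0,1,-0.05,-0.1,0.02,0,1,-0.09,-0.16,0.04,0,1,-0.12,-0.22,0.06,0,1,-0.15,-0.28,0.08,0,1,-0.18,-0.34,0.1,0,1,-0.1825,-0.359,0.108,0,1,-0.1825,-0.359,0.108,0]'
python3 -c "
from h import *;st()
g=np.array([np.cos(np.radians(69.5)),np.sin(np.radians(69.5))]);c=np.array([.566,.0145])
f=lambda x,z:[*(c+g*x),z]
to(f(-.067,.115),f(.008,.049));im,cc=save('wrist','w3')
k=proj(cc,[.5655,.0145,.079]);print(k)
u,v=map(int,k);cr=im[max(v-80,0):v+120,u-100:u+100];print(max(v-80,0),u-100);cv2.imwrite('pics/c3.png',cv2.resize(cr,(600,600*cr.shape[0]//200),interpolation=2)[:,:,::-1])"
```

```text
time: 17.32
eef_pos: [0.5081, -0.1341, 0.1891]
eef_rot: [-2.052, -1.428, -0.931]
wrist_force: [0.4, -0.3, 0.2]
grip_width: 0.0851
gripper_force: 0.0
[-0.829  0.603  1.668  0.746  1.406 -0.811] [[0.228, 0.937, 0.263], [0.619, -0.348, 0.704], [0.751, 0.002, -0.66]] tilt 48.7 yaw of y -20.4
[np.float64(0.5425361054556156), np.float64(-0.04825703667964264), 0.115] -> [0.0053 0.0022 0.1183] dist 0.118
[np.float64(0.5688016590500757), np.float64(0.02199337751398718), 0.049] -> [0.0053 0.0021 0.2182] dist 0.218
[280.29096645 162.06340594]
82 180
```

View pics/c3.png

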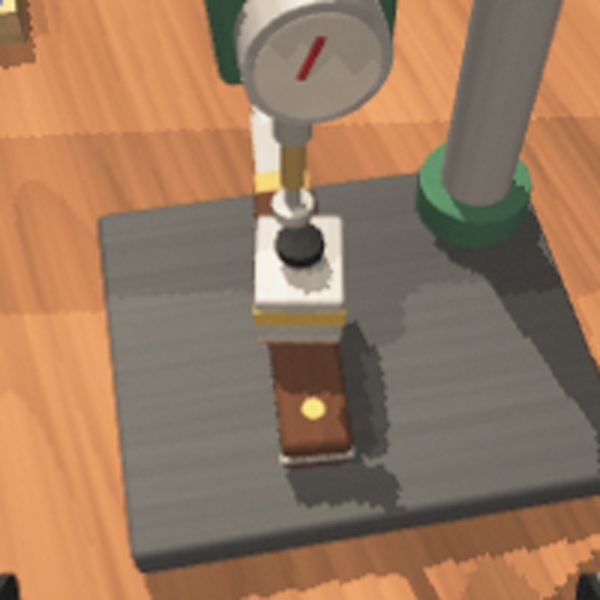

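The hand is now square to the weight: the knob sits at (280,162), which is where it was predicted. The foot hangs behind it with space. I'll go in and grip.

```bash
python3 -m inch '[1,0.003,0.001,0.05,0,1,0.005,0.002,0.1,0,1,0.005,0.002,0.14,0,1,0.005,0.002,0.17,0,1,0.005,0.002,0.195,0,1,0.005,0.002,0.218,0,1,0.005,0.002,0.218,0]'
python3 -m inch '[0.7,0,0,0,0,0.55,0,0,0,0,0.45,0,0,0,0,0.4,0,0,0,0,0.35,0,0,0,0,0.3,0,0,0,0,0.25,0,0,0,0,0.2,0,0,0,0]' 30
python3 -c "
from h import *;st();save('wrist','w4')"
```

```text
time: 18.25
eef_pos: [0.5717, 0.0214, 0.0489]
eef_rot: [-2.051, -1.43, -0.931]
wrist_force: [0.2, -1.1, 0.2]
grip_width: 0.0852
gripper_force: 0.0
time: 19.25
eef_pos: [0.5707, 0.021, 0.0493]
eef_rot: [-2.053, -1.427, -0.93]
wrist_force: [-4.8, -3.8, 5.7]
grip_width: 0.0315
gripper_force: 29.5
[-0.532  0.822  1.803  1.035  1.036 -0.971] [[0.23, 0.937, 0.263], [0.619, -0.349, 0.704], [0.751, 0.001, -0.66]] tilt 48.7 yaw of y -20.5
```

View pics/w4.png

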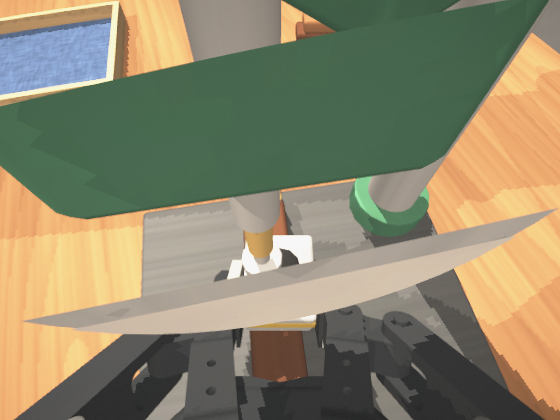

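The weight is gripped at 31.5 mm opening. I'll check the camera's clearance to the dial, then lift a little.

```bash
python3 -c "
from h import *
c=load('w4')[1];o,_=ray(c,(280,210));g=np.array([np.cos(np.radians(79.5)),np.sin(np.radians(79.5))]);d=o[:2]-[.562,.0124];print(o,'gauge x',d@g,'gauge y',d@[-g[1],g[0]])"
python3 -m inch '[0.2,0,0,0,0,0.2,0,0,0,0,0.2,0.002,0,-0.002,0,0.2,0.004,0,-0.0035,0,0.2,0.004,0,-0.0035,0]' 60
```

```text
[ 0.552087   -0.02760847  0.20698375] gauge x -0.041145024967345074 gauge y 0.0024560377630592867
time: 19.92
eef_pos: [0.571, 0.0211, 0.0545]
eef_rot: [-2.054, -1.427, -0.93]
wrist_force: [0.6, -0.5, -1.5]
grip_width: 0.0312
gripper_force: 59.5
```

```bash
python3 -m inch '[0.2,-0.007,0,-0.0075,0,0.2,-0.02,0,-0.0225,0,0.2,-0.04,0,-0.045,0,0.2,-0.06,0,-0.068,0,0.2,-0.086,0,-0.098,0,0.2,-0.086,0,-0.098,0]'
python3 -c "
from h import *;st();im,c=save('wrist','w5');to([.47,-.15,.40],[.40,.1,.40],[.40,.30,.3])"
```

```text
time: 20.68
eef_pos: [0.5248, -0.105, 0.0542]
eef_rot: [-2.058, -1.425, -0.932]
wrist_force: [0.2, 0.3, -3.2]
grip_width: 0.031
gripper_force: 59.7
[-0.771  0.824  1.739  0.845  1.17  -0.997] [[0.232, 0.936, 0.266], [0.619, -0.353, 0.701], [0.75, 0.003, -0.661]] tilt 48.6 yaw of y -20.7
[0.47, -0.15, 0.4] -> [ 0.218  -0.0343 -0.2756] dist 0.353
[0.4, 0.1, 0.4] -> [ 0.3565 -0.1879 -0.1186] dist 0.42
[0.4, 0.3, 0.3] -> [ 0.4051 -0.2585  0.0879] dist 0.489
```

View pics/w5.png

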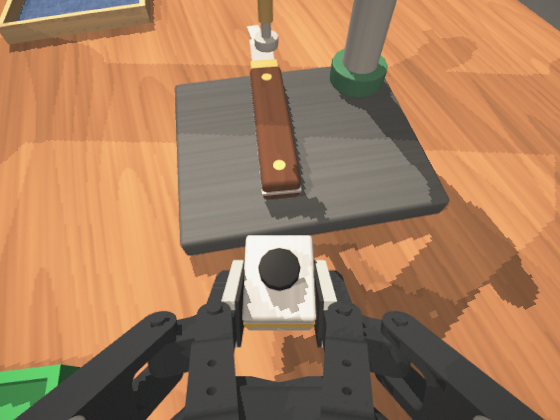

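The weight is held upright between the pads, with its knob at (279,270). The bare knife is still in place under the foot, its handle running from (265,70) to (283,190). Next I'll carry the weight up and in front of the gauge to the tray.

```bash
python3 -m inch '[0.2,0.03,-0.005,-0.04,0,0.2,0.07,-0.011,-0.09,0,0.2,0.11,-0.017,-0.14,0,0.2,0.15,-0.023,-0.19,0,0.2,0.19,-0.03,-0.24,0,0.2,0.218,-0.034,-0.275,0,0.2,0.25,-0.07,-0.24,0,0.2,0.285,-0.11,-0.2,0,0.2,0.32,-0.15,-0.16,0,0.2,0.356,-0.188,-0.118,0]'
python3 - <<'E'
from h import *;st()
cs=load('scene0')[1];ct=load('top0')[1]
# lining corners seen in both views (same order via nearest plane points)
from math import *
S=[(0.482,0.26),(0.315,0.276),(0.367,0.389),(0.519,0.368)];T=[(.491,.261),(.350,.278),(.364,.399),(.507,.383)]
for a,b in zip(S,T): print(cross(ray(cs,proj(cs,[*a,.006])),ray(ct,proj(ct,[*b,.006])))[0].round(3))
print(cross(ray(cs,(382.8,333.5)),ray(ct,(186.2,232.4))))
to([.42,.2,.35],[.4315,.335,.15],[.4315,.335,.035])
E
```

```text
time: 21.98
eef_pos: [0.4016, 0.0917, 0.3994]
eef_rot: [-2.054, -1.426, -0.93]
wrist_force: [1.1, 0.1, -1.8]
grip_width: 0.0311
gripper_force: 60.6
[-0.605  0.02   1.87   0.816  1.538 -0.401] [[0.23, 0.937, 0.263], [0.619, -0.35, 0.704], [0.751, 0.001, -0.66]] tilt 48.7 yaw of y -20.5
[0.489 0.262 0.014]
[0.344 0.281 0.033]
[0.367 0.394 0.011]
[0.513 0.375 0.008]
(array([0.42793897, 0.32791148, 0.00897404]), [np.float64(0.0005351154966294079), np.float64(0.0005351154966294334)])
[0.42, 0.2, 0.35] -> [ 0.0342 -0.0206  0.1137] dist 0.12
[0.4315, 0.335, 0.15] -> [-0.0299 -0.0572  0.3437] dist 0.35
[0.4315, 0.335, 0.035] -> [-0.1163 -0.0572  0.4196] dist 0.439
```

```bash
python3 -m inch '[0.2,0.017,-0.01,0.055,0,0.2,0.034,-0.02,0.113,0,0.2,0.018,-0.029,0.17,0,0.2,0.002,-0.039,0.225,0,0.2,-0.014,-0.048,0.285,0,0.2,-0.03,-0.057,0.344,0,0.2,-0.07,-0.057,0.38,0,0.2,-0.1,-0.057,0.405,0,0.2,-0.116,-0.057,0.42,0,0.2,-0.116,-0.057,0.42,0]'
python3 -c "
from h import *;st();to([.4315,.335,.018],[.4315,.335,.0155])"
```

```text
time: 23.22
eef_pos: [0.4328, 0.3333, 0.0338]
eef_rot: [-2.054, -1.425, -0.926]
wrist_force: [-0.4, 0.4, -2.0]
grip_width: 0.0308
gripper_force: 60.4
[ 0.108  0.862  2.232  1.996  0.828 -1.51 ] [[0.232, 0.937, 0.261], [0.619, -0.349, 0.703], [0.75, -0.002, -0.661]] tilt 48.6 yaw of y -20.4
[0.4315, 0.335, 0.018] -> [-0.0111 -0.0018  0.0113] dist 0.016
[0.4315, 0.335, 0.0155] -> [-0.013  -0.0018  0.013 ] dist 0.018
```

```bash
python3 -m inch '[0.2,-0.005,0,0.0045,0,0.2,-0.009,0,0.008,0,0.2,-0.012,0,0.0105,0,0.2,-0.012,0,0.0105,0]'
for i in 1; do python3 -m inch '[0.2,-0.0008,0,0.0007,0,0.2,-0.0008,0,0.0007,0]'; done
```

```text
time: 23.72
eef_pos: [0.4336, 0.3333, 0.0193]
eef_rot: [-2.054, -1.427, -0.93]
wrist_force: [1.0, 0.6, -1.7]
grip_width: 0.0308
gripper_force: 60.4
time: 23.98
eef_pos: [0.4335, 0.3332, 0.0182]
eef_rot: [-2.054, -1.427, -0.93]
wrist_force: [-0.4, -0.1, -2.6]
grip_width: 0.031
gripper_force: 60.4
```

```bash
python3 -m inch '[0.2,-0.0008,0,0.0007,0,0.2,-0.0008,0,0.0007,0]' | egrep 'pos|wrist'
python3 -m inch '[0.2,-0.0006,0,0.0005,0,0.2,-0.0006,0,0.0005,0]'| egrep 'pos|wrist'
python3 -m inch '[0.2,-0.0004,0,0.00035,0,0.2,-0.0004,0,0.00035,0]'| egrep 'pos|wrist'
```

```text
eef_pos: [0.4335, 0.3332, 0.017]
wrist_force: [-0.1, -0.7, -2.1]
eef_pos: [0.4335, 0.3332, 0.0162]
wrist_force: [-0.8, 0.3, -2.5]
eef_pos: [0.4335, 0.3332, 0.0157]
wrist_force: [0.4, 0.7, -2.0]
```

```bash
python3 -m inch '[0.2,-0.0004,0,0.00035,0,0.2,-0.0004,0,0.00035,0]'| egrep 'pos|wrist'
python3 -m inch '[0.2,-0.0004,0,0.00035,0,0.2,-0.0004,0,0.00035,0]'| egrep 'pos|wrist'
python3 -m inch '[0.2,-0.0003,0,0.0003,0,0.2,-0.0003,0,0.0003,0]'| egrep 'pos|wrist'
```

```text
eef_pos: [0.4335, 0.3332, 0.0154]
wrist_force: [-1.2, -2.2, 3.6]
eef_pos: [0.4334, 0.3333, 0.0154]
wrist_force: [-2.5, -7.5, 14.1]
eef_pos: [0.4335, 0.3333, 0.0154]
wrist_force: [-3.8, -12.5, 21.4]
```

Contact is felt at z = 0.0154, as predicted. I'll relieve the force, open, and back out.

```bash
python3 -m inch '[0.2,0.0006,0,-0.0005,0,0.2,0.0006,0,-0.0005,0]' 20
python3 -m inch '[0.45,0,0,0,0,0.5,0,0,0,0,0.6,0,0,0,0,0.8,0,0,0,0,1,0,0,0,0,1,0,0,0,0]'
python3 -m inch '[1,0,0,-0.02,0,1,0,0,-0.05,0,1,0,0,-0.1,0,1,0,0,-0.15,0,1,0,0,-0.15,0]'
python3 -c "
from h import *;st();save('wrist','w6')"
```

```text
time: 25.72
eef_pos: [0.4335, 0.3333, 0.0154]
eef_rot: [-2.053, -1.427, -0.931]
wrist_force: [-2.3, -6.9, 8.7]
grip_width: 0.0314
gripper_force: 62.1
time: 26.48
eef_pos: [0.4335, 0.3333, 0.0151]
eef_rot: [-2.054, -1.427, -0.93]
wrist_force: [-0.8, 0.3, 0.0]
grip_width: 0.085
gripper_force: 0.0
time: 27.1
eef_pos: [0.3944, 0.2258, 0.1156]
eef_rot: [-2.057, -1.426, -0.934]
wrist_force: [0.5, 0.4, -0.4]
grip_width: 0.0858
gripper_force: 0.0
[-0.228  0.641  2.347  1.57   0.839 -1.372] [[0.23, 0.936, 0.267], [0.619, -0.352, 0.702], [0.751, 0.004, -0.66]] tilt 48.7 yaw of y -20.6
```

View pics/w6.png

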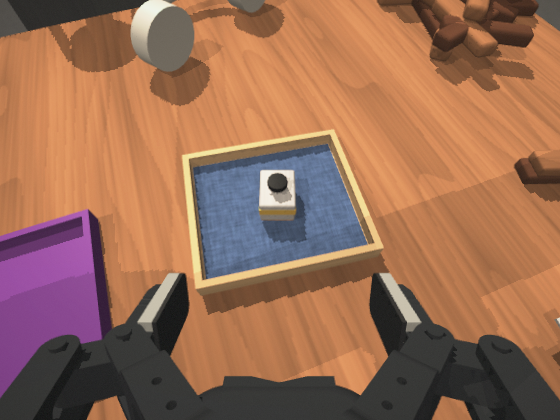

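The weight stands upright in the middle of the tray at (277,195). Now I'll shut the fingers and move above the cap.

```bash
python3 -c "
from h import *
s=load('scene0')[1];t=load('top0')[1]
print(onplane(s,(253.2,196.8),.285),onplane(t,(281.63,176.54),.285))
to([.395,.2,.40],[.5645,.0193,.37],[.5645,.0193,.305])"
```

```text
[0.56169985 0.01167226 0.285     ] [0.56076897 0.01264785 0.285     ]
[0.395, 0.2, 0.4] -> [ 0.1977  0.0105 -0.2069] dist 0.286
[0.5645, 0.0193, 0.37] -> [ 0.1024  0.2327 -0.2688] dist 0.37
[0.5645, 0.0193, 0.305] -> [ 0.0535  0.2324 -0.2259] dist 0.329
```

```bash
python3 -m inch '[1,0.04,0.002,-0.04,0,0,0.08,0.004,-0.083,0,0,0.12,0.006,-0.125,0,0,0.16,0.008,-0.167,0,0,0.198,0.01,-0.207,0,0,0.18,0.06,-0.22,0,0,0.16,0.11,-0.232,0,0,0.14,0.16,-0.245,0,0,0.12,0.2,-0.258,0,0,0.102,0.2325,-0.269,0]' 40
python3 -m inch '[0,0,0,0,0,0,0,0,0,0]'
python3 -c "
from h import *;st();to([.5645,.0193,.31],[.5645,.0193,.245]);save('wrist','w7')"
```

```text
time: 28.4
eef_pos: [0.5662, 0.0207, 0.3676]
eef_rot: [-2.049, -1.427, -0.931]
wrist_force: [-0.0, -0.4, -0.1]
grip_width: -0.0002
gripper_force: 0.0
time: 28.65
eef_pos: [0.5644, 0.0219, 0.3681]
eef_rot: [-2.05, -1.427, -0.93]
wrist_force: [-1.1, 1.4, -0.8]
grip_width: 0.0003
gripper_force: 0.0
[-0.537  0.327  1.564  0.836  1.493 -0.358] [[0.229, 0.938, 0.261], [0.618, -0.348, 0.705], [0.752, -0.0, -0.659]] tilt 48.8 yaw of y -20.3
[0.5645, 0.0193, 0.31] -> [-0.0453  0.001   0.0365] dist 0.058
[0.5645, 0.0193, 0.245] -> [-0.0942  0.001   0.0793] dist 0.123
```

View pics/w7.png

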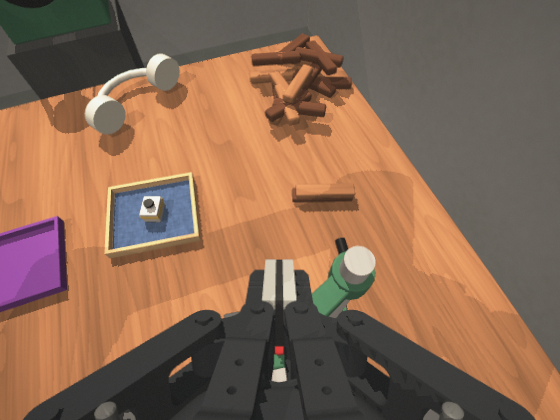

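The wrist view shows the shut fingertips at (280,270) and a bit of the red cap showing between the fingers at (279,350). The tray with the weight is at (152,212), undisturbed. I'll go down on the cap now.

```bash
python3 -m inch '[0,-0.02,0.001,0.016,0,0,-0.045,0.001,0.0365,0,0,-0.0525,0.001,0.043,0,0,-0.06,0.001,0.05,0,0,-0.06,0.001,0.05,0]'
python3 -m inch '[0,-0.0075,0,0.0066,0,0,-0.015,0,0.0132,0,0,-0.015,0,0.0132,0]'
```

```text
time: 29.32
eef_pos: [0.5649, 0.0185, 0.291]
eef_rot: [-2.053, -1.427, -0.931]
wrist_force: [-0.4, 3.1, 3.7]
grip_width: -0.0003
gripper_force: 1.5
time: 29.7
eef_pos: [0.5649, 0.0181, 0.2702]
eef_rot: [-2.054, -1.426, -0.93]
wrist_force: [0.2, 2.2, 3.7]
grip_width: -0.0002
gripper_force: 1.8
```

```bash
python3 -m inch '[0,-0.006,0,0.0053,0,0,-0.012,0,0.0105,0,0,-0.0165,0,0.0145,0,0,-0.0165,0,0.0145,0]'|egrep 'pos|wrist'
python3 -m inch '[0,-0.0015,0,0.0013,0,0,-0.0015,0,0.0013,0]'|egrep 'pos|wrist'
python3 -m inch '[0,-0.0015,0,0.0013,0,0,-0.0015,0,0.0013,0]'|egrep 'pos|wrist'
python3 -m inch '[0,-0.0015,0,0.0013,0,0,-0.0015,0,0.0013,0]'|egrep 'pos|wrist'
```

```text
eef_pos: [0.5649, 0.0181, 0.2482]
wrist_force: [0.6, 2.3, 4.1]
eef_pos: [0.5649, 0.0181, 0.2467]
wrist_force: [0.9, 2.9, 3.5]
eef_pos: [0.5649, 0.0181, 0.2446]
wrist_force: [0.3, 2.8, 3.9]
eef_pos: [0.5648, 0.018, 0.2425]
wrist_force: [2.3, 2.7, 3.9]
```

```bash
python3 -m inch '[0,-0.0015,0,0.0013,0,0,-0.0015,0,0.0013,0]'|egrep 'pos|wrist'
python3 -m inch '[0,-0.0015,0,0.0013,0,0,-0.0015,0,0.0013,0]'|egrep 'pos|wrist'
```

```text
eef_pos: [0.5648, 0.018, 0.2406]
wrist_force: [1.6, 2.8, 4.5]
eef_pos: [0.5649, 0.018, 0.2386]
wrist_force: [1.4, 2.7, 5.2]
```

```bash
python3 -m inch '[0,-0.0015,0,0.0013,0,0,-0.0015,0,0.0013,0]'|egrep 'pos|wrist'
```

```text
eef_pos: [0.5648, 0.018, 0.2366]
wrist_force: [2.2, 3.8, 4.5]
```

```bash
python3 -m inch '[0,-0.0015,0,0.0013,0,0,-0.0015,0,0.0013,0]'|egrep 'pos|wrist'
```

```text
eef_pos: [0.5648, 0.018, 0.2346]
wrist_force: [0.6, 2.8, 4.5]
```

```bash
python3 -m inch '[0,-0.0015,0,0.0013,0,0,-0.0015,0,0.0013,0]'|egrep 'pos|wrist'
```

```text
eef_pos: [0.5648, 0.018, 0.2327]
wrist_force: [0.6, 3.2, 4.9]
```

```bash
python3 -m inch '[0,-0.0015,0,0.0013,0,0,-0.0015,0,0.0013,0]'|egrep 'pos|wrist'
```

```text
eef_pos: [0.5649, 0.018, 0.2308]
wrist_force: [0.9, 2.0, 7.8]
```

```bash
python3 -m inch '[0,-0.0012,0,0.001,0,0,-0.0012,0,0.001,0]'|egrep 'pos|wrist'
```

```text
eef_pos: [0.5649, 0.018, 0.2295]
wrist_force: [0.1, 3.7, 9.3]
```

The foot's spring is felt: the force rose from 4.8 to 9.3 N, about 3.7 mm of give. I'll hold it there, then release gently upward.

```bash
python3 -m inch '[0,0,0,0,0,0,0,0,0,0,0,0,0,0,0,0,0,0,0,0,0,0,0,0,0,0,0,0,0,0,0,0,0,0,0,0,0,0,0,0,0,0,0,0,0]'|egrep 'time|pos|wrist'
python3 -m inch '[0,0.006,0,-0.0053,0,0,0.015,0,-0.013,0,0,0.025,0,-0.022,0,0,0.035,0,-0.031,0,0,0.045,0,-0.04,0,0,0.06,0,-0.053,0,0,0.08,0,-0.07,0,0,0.11,0,-0.096,0,0,0.11,0,-0.096,0]'
python3 -c "
from h import *;st();to([.53,-.15,.42]);save('top','t8');save('scene','s8')"
```

```text
time: 33.83
eef_pos: [0.5649, 0.018, 0.2295]
wrist_force: [0.2, 3.0, 9.9]
time: 34.95
eef_pos: [0.5654, 0.018, 0.3782]
eef_rot: [-2.055, -1.431, -0.934]
wrist_force: [0.1, 0.5, -0.7]
grip_width: 0.0
gripper_force: 0.0
[-0.542  0.317  1.547  0.833  1.508 -0.345] [[0.227, 0.937, 0.266], [0.621, -0.35, 0.701], [0.75, 0.006, -0.661]] tilt 48.6 yaw of y -20.5
[0.53, -0.15, 0.42] -> [-0.081   0.0258 -0.1549] dist 0.177
```

```bash
python3 -m inch '[0,-0.04,0.012,-0.05,0,0,-0.081,0.026,-0.1,0,0,-0.081,0.026,-0.155,0,0,-0.081,0.026,-0.155,0,0,-0.081,0.026,-0.155,0]'|head -2
python3 - <<'E'
from h import *
s,cs=save('scene','s9');w,cw=save('wrist','w9')
h=cv2.cvtColor(s,cv2.COLOR_RGB2HSV);m=cv2.inRange(h,(0,180,120),(6,255,255))|cv2.inRange(h,(170,180,120),(180,255,255));m[:170]=0;m[230:]=0;m[:,:230]=0;m[:,280:]=0
print('cap px',np.argwhere(m).mean(0)[::-1],'was 253.2 198.8')
a=cv2.resize(load('scene0')[0][180:330,190:300],(396,540),interpolation=2);b=cv2.resize(s[180:330,190:300],(396,540),interpolation=2)
cv2.imwrite('pics/cmp.png',np.hstack([a,b])[:,:,::-1])
E
```

```text
time: 35.67
eef_pos: [0.5295, -0.1494, 0.4157]
cap px [253.16030534 198.83206107] was 253.2 198.8
```

View pics/cmp.png

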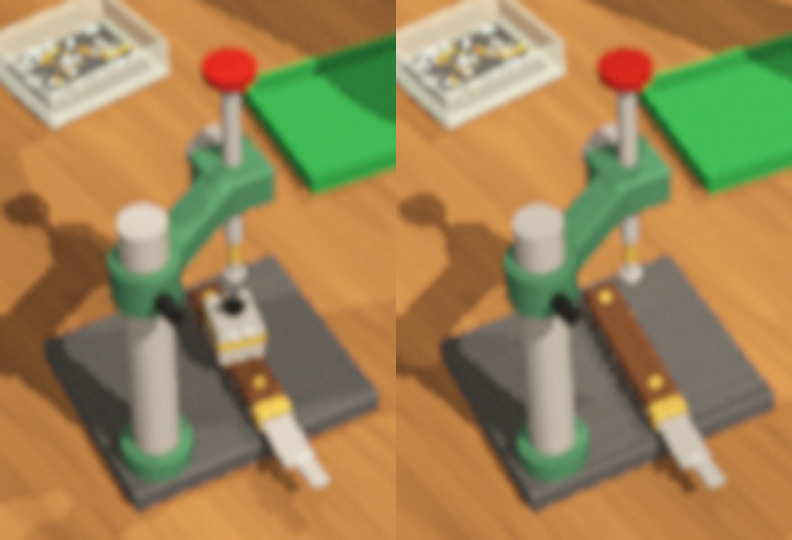

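The cap is back fully up at (253.2,198.8), the same pixel as at the start. The knife, rivet box and gauge are unmoved and the handle is bare.

```bash
python3 -c "
from workcell import sign_off;print(sign_off())"
```

```text
the job is handed in; nothing more can be done
None
```

The job is handed in at about 36 s: the weight stands upright in the wooden tray, the gauge was pressed about 3.7 mm onto the bare handle, held for about 1.1 s and has sprung fully back up, and the knife shows no movement in the pictures.

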